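# Put the tea things away by kind

### The job

Tea is over: sort the five loose tea things on the board to where each kind belongs. Stand the two aluminium caddies upright in the two-bay cedar box, one in each bay; lay the two chestnut scoops flat, cup side up, lengthwise in the shallow undivided cedar tray, next to each other and not one on the other; and stand the small porcelain cup upright in the middle of the round wooden saucer. Set each thing down, do not drop it, and leave the big bowl and the whisk on its form where they are.

Things in the scene. Friction and masses are not known exactly. Their poses are not given: they have to be found in the camera images.
- caddy1: round closed tea caddy of brushed aluminium, a plain cylinder 50 mm in diameter and 62 mm high with a thin seam line round it, standing upright on the board at the start; the two caddies are alike; about 0.12 kg. Origin: centre of its underside, z up along its axis
- caddy2: round closed tea caddy of brushed aluminium, a plain cylinder 50 mm in diameter and 62 mm high with a thin seam line round it, standing upright on the board at the start; the two caddies are alike; about 0.12 kg. Origin: centre of its underside, z up along its axis
- scoop1: small one-piece chestnut-wood (dark brown) tea scoop lying flat, 116 mm long: straight handle 12 mm wide and 12 mm high, and at its +x end a round cup 38 mm wide and 16 mm high; the two scoops are alike; about 30 g. Origin: on the underside, mid-length and near the centre of mass; x along the scoop towards its cup, z up. The handle runs from x = -60 to +22 mm (the cup begins at x = +18 mm), so it can be gripped across y at the origin
- scoop2: small one-piece chestnut-wood (dark brown) tea scoop lying flat, 116 mm long: straight handle 12 mm wide and 12 mm high, and at its +x end a round cup 38 mm wide and 16 mm high; the two scoops are alike; about 30 g. Origin: on the underside, mid-length and near the centre of mass; x along the scoop towards its cup, z up. The handle runs from x = -60 to +22 mm (the cup begins at x = +18 mm), so it can be gripped across y at the origin
- cup: small cream porcelain tea cup without handle, 58 mm across its rim, a little narrower at the foot, 48 mm high, wall 3 mm, empty, standing upright; about 0.11 kg. Origin: centre of its underside, z up
- caddy_box: low open cedar box with two bays side by side, fixed to the board: 95 mm (x) by 188 mm (y) outside, 22 mm high, walls and the single divider 6 mm, floor 6 mm thick. The divider lies at y = 0 along x; each bay is 83 by 85 mm inside, their centres at y = +45.5 and -45.5 mm. Origin: centre of its underside, z up
- scoop_tray: shallow open cedar tray with one undivided space, fixed to the board: 170 mm long (x) by 150 mm wide (y) outside, 14 mm high, walls 5 mm, floor 5 mm thick. Its x axis is its long direction. Origin: centre of its underside, z up
- saucer: round brown wooden saucer, fixed to the board: 110 mm across, 11 mm high at its rim, with a flat floor 6 mm thick, about 70 mm across, with a darker round patch at its middle. Origin: centre of its underside, z up
- bowl: bystander: large cream porcelain tea bowl, loose, 120 mm across, 64 mm high, towards the far side of the board. Origin: centre of its underside
- whisk: bystander: bamboo whisk upside down on its white ceramic form, one loose piece, 60 mm across the foot, 112 mm high, towards the far side of the board. Origin: centre of its underside
Mind the look-alikes: they are no part of the job. What is shaped like the scoop_tray but turquoise is not meant. Leave any blue look-alike of the cup alone.

How it is judged:
By the outcome, as a careful person would: the job done as asked, in the order asked, and still so for the second after the job is handed in, with the robot touching nothing.
It also fails if it takes over 131 s, if anything falls off the work surface, if the arm or the gripper's body presses on something with over 40 N, if the wrist force passes 120 N, or if a joint passes its speed limit or range.

### The arm

A 7-joint arm with a two-finger parallel gripper is mounted at the origin on the work surface. World frame = base frame: x ahead of the robot, y to its left, z up, the work surface at z = 0. Lengths are in m, angles in rad, forces in N, time in s.
With the tool pointing down it reaches from about 0.425 to 0.95 m from the base axis. Payload 4.7 kg.
Tool frame: the origin (TCP) lies midway between the tips of the shut fingers; the grasp point (between the pads) lies 19 mm behind it; x points along the fingers, y is the direction in which the jaws open and shut, and the axes are right-handed (so a half turn about x gives the same grasp; the last joint's range is limited). The gripper opens to 87 mm and grips with 3 to 60 N. Pads are 19 mm wide; open, the fingers measure 117 mm over their backs; the gripper's body (75 mm by 190 mm) begins 51 mm behind the grasp point.
Start: joints at [1.109, 0.469, -0.049, 1.532, 0.024, 1.141, -0.082], TCP at [0.283, -0.613, 0.223] pointing down, gripper open.
Joint ranges: [-2.59, 2.59], [-0.33, 1.99], [-1.39, 1.29], [0.1, 2.45], [-1.04, 4.18], [0.21, 1.99], [-2.66, 2.66]. Speed limits (rad/s): [2.57, 2.57, 3.14, 3.14, 3.14, 3.14, 3.14].

### API

Orientations are given as a unit quaternion [w, x, y, z].
In Python, from rig import arm gives the robot as it stands.
- The arm moves only by the tool apply_moves, never from a script. Its argument "series" is a list that holds one entry, the list of rows, each a list of 7 numbers: the shift along the tool's x, y, z scaled (see below), then the turn, a rotation vector about the tool's x, y, z scaled (see below), then the opening in per cent of the stroke, from 0 (shut) to 100 (fully open). In form: [[[tx, ty, tz, ax, ay, az, fingers], ...]]. A call has 1 to 20 rows; each row is the pose to reach, as a shift and turn from the pose commanded when the call began, along the tool's axes at that moment; what a row does not reach only later rows make up. The controller multiplies each number of a shift by 0.2 m and each number of a turn by 45 degrees. A row lasts 1/10 s, in which the tool goes at most 50 mm and 8.59 degrees, less where a joint would pass 70% of its speed; a pose out of reach is approached as far as the arm can. A call with a number of a shift or a turn outside -1 to 1 is refused whole. A call with a gripper value outside its range is refused whole. The fingers move at their own pace and stop on an object; the grip force is fixed at half the most. Time passes only in rows, so rows that repeat a pose let the fingers close. It gives the time, the measured TCP pose, the force and the opening at its end, in the units of the state.
- arm.state(): the state, without advancing time (a new reading comes with each control period).
- arm.snapshot(name): name is "scene" or "side" or "wrist"; returns a dict with "frame" (384x512x3 uint8, red, green, blue), "camera_matrix" (3x3 intrinsics, pixels), "rvec" (rotation vector, rad) and "tvec" (3), from world to camera coordinates, as OpenCV has them. Camera axes: x right, y down, z forward; pixel columns grow to the right and rows downward; lengths in m; the calibration is good to about 2 mm. A picture is of the moment at which its call begins. There is no depth.
- arm.job_done(): hands the job in, once; it reports no verdict.
Trained networks look in a picture, given as the dict that the camera call returned (one of the last four; its "shot" number tells which), for a name from the list of things; names that differ only in an ending like _2 or _b are one class to them, and where a whole thing is asked for, a point or a joint stands for the part that bears it (a point fixed in the world has none). Each returns a list of dicts, best first, with "conf" (0 to 1); they miss things now and then, are a little off and sometimes report something else, mostly with a low value. They report only what shows in the picture. A call takes as long as a camera call. They do not tell look-alikes from the thing itself.
- arm.spot_in(picture, thing): "point" ([column, row] in pixels, amid what is visible of it).
- arm.regions_of(picture, thing): "mask" (384x512 bool, what is visible of it) and "point" ([column, row] in pixels, amid what is visible of it).
- arm.mark_of(picture, thing): "point" ([column, row] in pixels: a listed point, or the origin of a listed thing).
The state is a dict: "clock": time; "q": joint angles; "joint_velocities": joint speeds; "joint_torque": joint torques, N m; "position": TCP position; "eef_rot": TCP orientation; "wrist_force": force on the tool from outside, world axes, zero at the start; "ft_torque": the same for the moment, N m; "opening": finger opening in m.
Only numpy, scipy, OpenCV 4.12 (cv2) and the standard library are available. Lean on these libraries where they do the work, as an engineer would, in place of code of your own. Each camera call takes 0.05 s, during which the arm holds its last target. There are 200 camera calls.

## Working session

There is one attempt and no reset: what is moved stays moved. The work goes in short steps, Python scripts to look and compute and a tool call to move; the robot and the scene stay as the last step left them, time stands still between calls to the robot, and variables do not carry over. Pictures are saved under pics/ and viewed, about 12 in all and at most 16, crops included, and the job is handed in when it is done.

Besides the shell and the picture viewer there is one more tool, called after ">>>" in YAML: its name, and indented under it one key for each argument. apply_moves: Moves the arm, as the interface text tells. Its arguments: {"type":"object","properties":{"series":{"type":"array","items":{"type":"array","items":{"type":"array","items":{"type":"number"}}}}},"required":["series"]}

```bash
ls; mkdir -p pics; cat > h.py <<'E'
import numpy as np, cv2
from rig import arm
from scipy.spatial.transform import Rotation as R
def P(pic): 
    Rm=cv2.Rodrigues(np.array(pic["rvec"],float))[0]; return np.array(pic["camera_matrix"],float),Rm,np.array(pic["tvec"],float).ravel()
def ray(pic,pt,z):
    K,Rm,t=P(pic); d=Rm.T@np.linalg.solve(K,[pt[0],pt[1],1]); c=-Rm.T@t
    return c+d*(z-c[2])/d[2]
def save(pic,n): cv2.imwrite("pics/"+n+".png",pic["frame"][:,:,::-1])
E
python3 - <<'E'
from h import *
s=arm.state(); print(s["position"],s["eef_rot"],s["opening"],s["clock"])
ims=[]
for n in ["scene","side"]:
    p=arm.snapshot(n); save(p,n+"0"); K,Rm,t=P(p); print(n,K[0,0],-Rm.T@t, Rm[2])
    for th,z in [("caddy1",0),("scoop1",0),("cup",0),("caddy_box",0),("scoop_tray",0),("saucer",0),("bowl",0),("whisk",0)]:
        for r in arm.mark_of(p,th): print(th,np.round(r["point"]),round(r["conf"],2),np.round(ray(p,r["point"],z),3))
E
```

```text
pics
[ 0.28284527 -0.61221773  0.22147447] [-0.15115351 -0.69042302 -0.15251423  0.69080249] 0.08732657853161349 0.0
scene 351.3238669622606 [ 1.04001191 -0.63079295  0.71881801] [-0.5163729   0.57258102 -0.63679667]
caddy1 [275. 168.] 0.85 [0.435 0.142 0.   ]
caddy1 [246. 187.] 0.55 [ 0.433 -0.001  0.   ]
caddy1 [379. 180.] 0.19 [0.728 0.333 0.   ]
scoop1 [226. 209.] 0.68 [ 0.462 -0.119  0.   ]
scoop1 [250. 254.] 0.53 [ 0.634 -0.192  0.   ]
cup [335. 188.] 0.87 [0.642 0.197 0.   ]
cup [370. 205.] 0.71 [0.767 0.199 0.   ]
caddy_box [167. 250.] 0.71 [ 0.466 -0.333  0.   ]
caddy_box [246. 186.] 0.63 [ 0.43 -0.    0.  ]
scoop_tray [261. 125.] 0.81 [0.197 0.332 0.   ]
scoop_tray [336. 191.] 0.67 [0.654 0.182 0.   ]
scoop_tray [303. 215.] 0.61 [0.644 0.021 0.   ]
saucer [316. 146.] 0.73 [0.455 0.356 0.   ]
bowl [240. 315.] 0.85 [ 0.737 -0.334  0.   ]
whisk [378. 180.] 0.82 [0.723 0.334 0.   ]
side 427.32777696639585 [0.18583359 0.77696608 1.01477733] [ 0.22408569 -0.608872   -0.76096024]
caddy1 [266. 198.] 0.88 [0.438 0.002 0.   ]
caddy1 [251. 234.] 0.7 [0.432 0.142 0.   ]
scoop1 [272. 166.] 0.71 [ 0.465 -0.128  0.   ]
scoop1 [228. 139.] 0.59 [ 0.645 -0.192  0.   ]
cup [173. 228.] 0.8 [0.65  0.201 0.   ]
cup [141. 212.] 0.65 [0.766 0.184 0.   ]
caddy_box [294. 127.] 0.94 [ 0.454 -0.332  0.   ]
scoop_tray [201. 175.] 0.86 [ 0.663 -0.012  0.   ]
scoop_tray [308. 324.] 0.67 [0.207 0.337 0.   ]
saucer [210. 291.] 0.96 [0.468 0.344 0.   ]
bowl [223. 106.] 0.69 [ 0.735 -0.352  0.   ]
bowl [202. 182.] 0.52 [0.647 0.015 0.   ]
bowl [125. 258.] 0.21 [0.723 0.338 0.   ]
whisk [126. 260.] 0.96 [0.719 0.341 0.   ]
```

```bash
python3 - <<'E'
import cv2
for n in ["scene0","side0"]:
    im=cv2.imread(f"pics/{n}.png"); cv2.imwrite(f"pics/{n}b.png",cv2.resize(im[70:370,90:440] if n=="scene0" else im[80:360,80:370],None,fx=2,fy=2,interpolation=cv2.INTER_CUBIC))
E
```

```text
(no output)
```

View pics/scene0b.png

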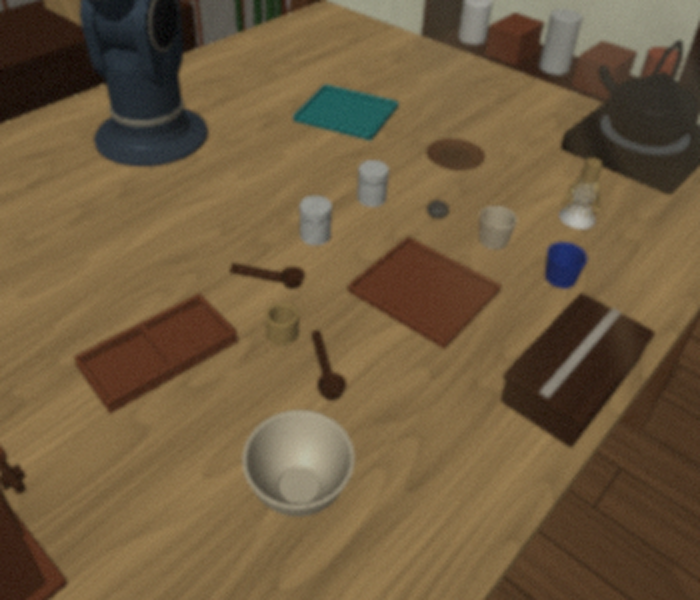

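View pics/side0b.png

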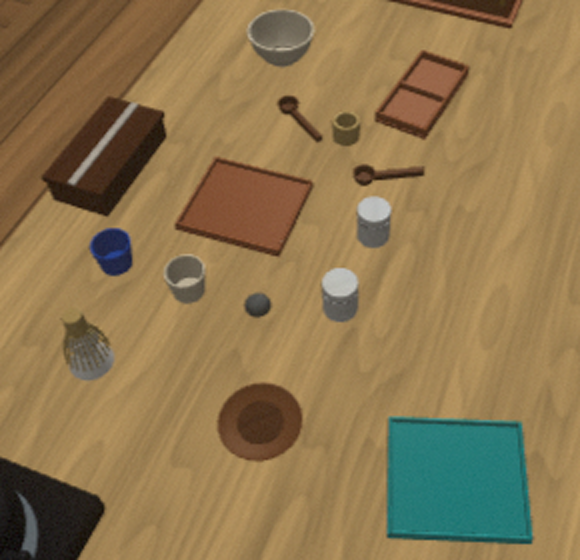

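The cream cup is at scene (338,183) and the blue look-alike at (372,203). The cedar tray is at (302,216) and the turquoise one at (263,126). The caddies are at (248,180) and (276,161), the scoops at (223,206) and (253,252), and the saucer at (318,147). A small bamboo rest and a stone also sit between the things and need avoiding. Next I fit the poses by silhouette.

```bash
cat > fit.py <<'E'
from h import *
from scipy.optimize import minimize
def cyl(r,z0,z1,cx=0,cy=0,r2=None):
    a=np.linspace(0,2*np.pi,40,endpoint=False); r2=r2 or r
    return np.vstack([np.c_[cx+q*np.cos(a),cy+q*np.sin(a),0*a+z] for q,z in [(r,z0),(r2,z1)]])
def box(x0,x1,y0,y1,z): return np.array([[x,y,w] for x in(x0,x1) for y in(y0,y1) for w in(0,z)],float)
M={"caddy1":[cyl(.025,0,.062)],"scoop1":[box(-.06,.022,-.006,.006,.012),cyl(.019,0,.016,.037)],"cup":[cyl(.024,0,.048,r2=.029)],
"caddy_box":[box(-.0475,.0475,-.094,.094,.022)],"scoop_tray":[box(-.085,.085,-.075,.075,.014)],"saucer":[cyl(.045,0,.011,r2=.055)]}
def render(pic,th,p,z=0):
    K,Rm,t=P(pic); im=np.zeros((384*4,512*4),np.uint8); c,s=np.cos(p[2]),np.sin(p[2])
    for m in M[th]:
        w=np.c_[m[:,0]*c-m[:,1]*s+p[0],m[:,0]*s+m[:,1]*c+p[1],m[:,2]+z]
        u=cv2.projectPoints(w,cv2.Rodrigues(Rm)[0],t,K,None)[0].reshape(-1,2)
        cv2.fillConvexPoly(im,cv2.convexHull(np.round((u+.5)*4*16).astype(np.int32)),1*255,shift=4)
    return cv2.resize(im,(512,384),interpolation=cv2.INTER_AREA)/255.
def fit(pics,masks,th,p0,z=0):
    def f(p):
        e=0
        for pc,m in zip(pics,masks):
            r=render(pc,th,p,z); e+=1-np.minimum(r,m).sum()/np.maximum(r,m).sum()
        return e/len(pics)
    best=None
    for y in ([0] if th in("caddy1","cup","saucer") else p0[2]):
        s=np.array([[0,0,0],[.01,0,0],[0,.01,0],[0,0,.15 if th not in("caddy1","cup","saucer") else 0.001]])+[p0[0],p0[1],y]
        o=minimize(f,s[0],method="Nelder-Mead",options=dict(initial_simplex=s,xatol=2e-4,fatol=1e-4,maxiter=150))
        if best is None or o.fun<best.fun: best=o
    return best
def near(pic,th,xy,z=0.0,tol=.06):
    for r in arm.regions_of(pic,th):
        q=ray(pic,r["point"],z)[:2]
        if np.linalg.norm(q-xy)<tol: return r["mask"].astype(float)
E
cat > m1.py <<'E'
from fit import *
A=np.arange(0,6.28,.78); B=np.arange(-.8,.8,.39)
todo=[("caddy1",(.435,.001),None),("caddy1",(.433,.142),None),("scoop1",(.463,-.124),A),("scoop1",(.64,-.192),A),("cup",(.646,.2),None),("caddy_box",(.455,-.333),B),("scoop_tray",(.65,.0),np.arange(-.8,2.4,.39)),("saucer",(.465,.35),None)]
pics=[arm.snapshot("scene"),arm.snapshot("side")]
for th,xy,y in todo:
    ms=[near(p,th,np.array(xy),.03 if th in("caddy1","cup") else .01) for p in pics]
    out=[]
    for sel in ([0,1],[0],[1]):
        pp=[pics[i] for i in sel if ms[i] is not None]; mm=[ms[i] for i in sel if ms[i] is not None]
        if not pp: continue
        o=fit(pp,mm,th,(*xy,y)); y=[o.x[2]]; out.append((sel,np.round(o.x,4).tolist(),round(o.fun,3)))
    print(th,out)
E
time python3 m1.py
```

```text
caddy1 [([0, 1], [0.4379, 0.0004, 0.0006], np.float64(0.064)), ([0], [0.436, 0.0019, 0.0004], np.float64(0.041)), ([1], [0.4394, 0.0007, 0.0005], np.float64(0.045))]
caddy1 [([0, 1], [0.4378, 0.1423, 0.0004], np.float64(0.106)), ([0], [0.4356, 0.1452, 0.0001], np.float64(0.095)), ([1], [0.4403, 0.1413, 0.0002], np.float64(0.084))]
scoop1 [([0, 1], [0.4587, -0.1212, 6.7795], np.float64(0.351)), ([0], [0.4551, -0.1139, 6.7761], np.float64(0.504)), ([1], [0.4591, -0.1214, 6.7721], np.float64(0.192))]
scoop1 [([0, 1], [0.6349, -0.1858, 5.6851], np.float64(0.276)), ([0], [0.6327, -0.1841, 5.697], np.float64(0.172)), ([1], [0.6377, -0.1887, 5.6695], np.float64(0.343))]
cup [([0, 1], [0.6526, 0.1915, 0.0009], np.float64(0.087)), ([0], [0.6506, 0.1919, 0.0009], np.float64(0.073)), ([1], [0.6544, 0.1915, 0.001], np.float64(0.048))]
caddy_box [([0, 1], [0.4617, -0.321, -0.1285], np.float64(0.054)), ([0], [0.4594, -0.3214, -0.123], np.float64(0.034)), ([1], [0.4634, -0.3214, -0.1214], np.float64(0.045))]
scoop_tray [([0, 1], [0.643, 0.0196, 0.04], np.float64(0.038)), ([0], [0.6418, 0.0209, 0.045], np.float64(0.039)), ([1], [0.6441, 0.0191, 0.0527], np.float64(0.029))]
saucer [([0, 1], [0.4684, 0.346, 0.0005], np.float64(0.085)), ([0], [0.465, 0.35, 0.001], np.float64(0.11)), ([1], [0.4694, 0.3457, 0.0], np.float64(0.042))]
real	1m3.238s
user	0m52.965s
sys	0m25.847s
```

```bash
cat > plan.py <<'E'
from h import *
def plan(wps):
    """wps: list of (x,y,z,yaw_of_jaws,fingers). prints scaled rows from the present pose"""
    s=arm.state(); p0=np.array(s["position"]); q=s["eef_rot"]; R0=R.from_quat([q[1],q[2],q[3],q[0]])
    y=R0.as_matrix()[:,1]; y0=np.arctan2(y[1],y[0])
    print("at",np.round(p0,4),"yaw",round(y0,3),"q7",round(s["q"][6],2),"open",round(s["opening"],4),"t",round(s["clock"],2))
    for x_,y_,z_,w,f in wps:
        d=(w-y0+np.pi/2)%np.pi-np.pi/2; w=y0+d
        xa=np.array([0,0,-1.]); ya=np.array([np.cos(w),np.sin(w),0]); Rt=R.from_matrix(np.c_[xa,ya,np.cross(xa,ya)])
        t=R0.inv().apply(np.array([x_,y_,z_])-p0)/.2; a=(R0.inv()*Rt).as_rotvec()/(np.pi/4)
        print((np.round(t/.005)*.005).round(3).tolist()+(np.round(a,2)).tolist()+[f],"rows>=",max(np.ceil(np.linalg.norm(t)*4),np.ceil(np.linalg.norm(a)*45/8.59)),"" if max(abs(t).max(),abs(a).max())<=1 else "TOO FAR")
E
python3 -c "
from plan import *
plan([(.40,-.45,.22,1.3,100),(.45,-.42,.2,1.4,80)])"
```

```text
at [ 0.2831 -0.6128  0.2226] yaw -1.138 q7 -0.08 open 0.0869 t 1.8
[0.015, -0.495, -0.87, 0.9, -0.0, -0.0, 100] rows>= 5.0 
[0.115, -0.525, -1.16, 0.77, -0.0, -0.0, 80] rows>= 6.0 TOO FAR
```

```bash
cat > plan.py <<'E'
from h import *
def pose():
    s=arm.state(); q=s["eef_rot"]; Rm=R.from_quat([q[1],q[2],q[3],q[0]]); y=Rm.as_matrix()[:,1]
    return s,np.array(s["position"]),Rm,np.arctan2(y[1],y[0])
def plan(*calls):
    """each call: list of (x,y,z,yaw_of_jaws,fingers); prints scaled rows; calls are chained"""
    s,p0,R0,y0=pose()
    print("at",np.round(p0,4),"yaw",round(y0,3),"q7",round(s["q"][6],2),"open",round(s["opening"],4),"F",np.round(s["wrist_force"],1),"t",round(s["clock"],2))
    for wps in calls:
        print("--call"); tl=np.zeros(3);al=np.zeros(3)
        for x_,y_,z_,w,f in wps:
            d=(w-y0+np.pi/2)%np.pi-np.pi/2; w=y0+d
            xa=np.array([0,0,-1.]); ya=np.array([np.cos(w),np.sin(w),0]); Rt=R.from_matrix(np.c_[xa,ya,np.cross(xa,ya)])
            t=R0.inv().apply(np.array([x_,y_,z_])-p0)/.2; a=(R0.inv()*Rt).as_rotvec()/(np.pi/4)
            t=(np.round(t/.005)*.005).round(3); a=a.round(2)+0.
            n=max(np.ceil(np.linalg.norm(t-tl)*4),np.ceil(np.linalg.norm(a-al)*45/8.59)); tl,al=t,a
            print((t+0.).tolist()+a.tolist()+[f],"n",int(n),"" if max(abs(t).max(),abs(a).max())<=1 else "TOO FAR")
        p0=p0+R0.apply(t*.2); R0=R0*R.from_rotvec(a*np.pi/4); y0=w
E
python3 -c "
from plan import *
Y=-.125
plan([(.36,-.46,.2,-.5,85),(.42,-.45,.2,-.5,85)],[(.47,-.27,.20,Y,85)],[(.46,-.08,.2,Y,80)],[(.438,.0005,.13,Y,80),(.438,.0005,.13,Y,80),(.438,.0005,.06,Y,80),(.438,.0005,.03,Y,80)])"
```

```text
at [ 0.2831 -0.6128  0.2226] yaw -1.138 q7 -0.08 open 0.0869 F [ 0.1 -0.6 -0.1] t 1.8
--call
[0.115, -0.53, -0.67, -0.81, 0.0, 0.0, 85] n 5 
[0.115, -0.45, -0.965, -0.81, 0.0, 0.0, 85] n 2 
--call
[0.0, -0.215, -0.91, -0.48, 0.0, 0.0, 85] n 4 
--call
[0.0, -0.17, -0.935, 0.0, 0.0, 0.0, 80] n 4 
--call
[0.35, -0.16, -0.385, 0.0, 0.0, 0.0, 80] n 3 
[0.35, -0.16, -0.385, 0.0, 0.0, 0.0, 80] n 0 
[0.7, -0.16, -0.385, 0.0, 0.0, 0.0, 80] n 2 
[0.85, -0.16, -0.385, 0.0, 0.0, 0.0, 80] n 1
```

Look-alikes to tell apart, in scene pixels: the cream cup (338,183) from the blue cup (372,203), and the cedar tray (302,216) from the turquoise tray (263,126). For the caddies, only the whisk was a weak false hit at (378,180). I choose the grey cylinder at (248,180) first. I'll move there and confirm with the wrist camera.

>>> apply_moves:
  series:
    - [[0.115,-0.45,-0.965,-0.81,0,0,85],[0.115,-0.45,-0.965,-0.81,0,0,85],[0.115,-0.45,-0.965,-0.81,0,0,85],[0.115,-0.45,-0.965,-0.81,0,0,85],[0.115,-0.45,-0.965,-0.81,0,0,85],[0.115,-0.45,-0.965,-0.81,0,0,85],[0.115,-0.45,-0.965,-0.81,0,0,85]]

```text
clock: 2.5
position: [0.4195, -0.4517, 0.1997]
eef_rot: [-0.36, -0.608, -0.359, 0.609]
wrist_force: [-0.2, -0.6, 0.6]
opening: 0.0738
```

>>> apply_moves:
  series:
    - [[0,-0.215,-0.91,-0.48,0,0,85],[0,-0.215,-0.91,-0.48,0,0,85],[0,-0.215,-0.91,-0.48,0,0,85],[0,-0.215,-0.91,-0.48,0,0,85],[0,-0.215,-0.91,-0.48,0,0,85],[0,-0.215,-0.91,-0.48,0,0,85]]

```text
clock: 3.1
position: [0.4699, -0.2719, 0.1999]
eef_rot: [-0.468, -0.53, -0.467, 0.531]
wrist_force: [-0.6, -0.3, 0.0]
opening: 0.074
```

>>> apply_moves:
  series:
    - [[0,-0.17,-0.935,0,0,0,80],[0,-0.17,-0.935,0,0,0,80],[0,-0.17,-0.935,0,0,0,80],[0,-0.17,-0.935,0,0,0,80],[0,-0.17,-0.935,0,0,0,80],[0,-0.17,-0.935,0,0,0,80]]

```text
clock: 3.7
position: [0.4602, -0.0824, 0.1998]
eef_rot: [-0.468, -0.531, -0.467, 0.531]
wrist_force: [-0.7, -0.3, 0.1]
opening: 0.07
```

```bash
cat > m2.py <<'E'
from fit import *
import sys
p=arm.snapshot("wrist"); save(p,"w1"); K,Rm,t=P(p); print(K[0,0],-Rm.T@t,Rm[2])
for th in ["caddy1","scoop1","cup"]:
    for r in arm.mark_of(p,th): print(th,np.round(r["point"]),round(r["conf"],2),np.round(ray(p,r["point"],0),3))
E
python3 m2.py; python3 -c "
from plan import *
plan()"
```

```text
278.2139358699562 [ 0.46933968 -0.01236141  0.36232697] [-0.03097402 -0.25527406 -0.96637248]
caddy1 [229. 106.] 0.83 [0.439 0.005 0.   ]
scoop1 [255. 197.] 0.97 [ 0.456 -0.116  0.   ]
at [ 0.4601 -0.0826  0.1994] yaw -0.13 q7 -0.16 open 0.0698 F [ 0.3 -0.  -0.2] t 3.9
```

View pics/w1.png

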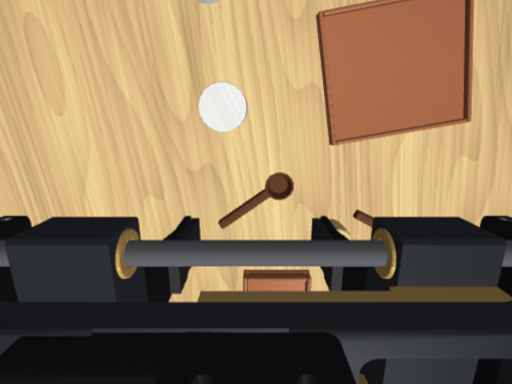

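The wrist view shows the grey caddy lid at (222,106), scoop1 from (222,224) to its cup at (279,186), and the cedar tray at upper right. I fit the caddy, scoop and tray from this view and plan the grasp.

```bash
cat > wf.py <<'E'
from fit import *
def wfit(th,xy,y=None,z=0,zc=.01,p=None,tol=.06):
    p=p or arm.snapshot("wrist"); m=near(p,th,np.array(xy),zc,tol)
    if m is None: print(th,"not seen"); return
    o=fit([p],[m],th,(*xy,y),z); print(th,np.round(o.x,4),round(o.fun,3)); return o.x
E
python3 -c "
from wf import *
p=arm.snapshot('wrist')
wfit('caddy1',(.438,0),zc=.06,p=p); wfit('scoop1',(.459,-.12),[.5],p=p); wfit('scoop_tray',(.643,.02),[.045],p=p,tol=.1)
from plan import *
Y=-.125
plan([(.438,.0005,.13,Y,80),(.438,.0005,.06,Y,80),(.438,.0005,.03,Y,80)])"
```

```text
caddy1 [4.374e-01 2.500e-03 3.000e-04] 0.033
scoop1 [ 0.4566 -0.1186  0.493 ] 0.127
scoop_tray [0.6412 0.021  0.0471] 0.012
at [ 0.46   -0.0809  0.1994] yaw -0.127 q7 -0.16 open 0.0695 F [-0.1  0.2 -0.2] t 4.1
--call
[0.345, -0.16, -0.39, 0.0, 0.0, 0.0, 80] n 3 
[0.695, -0.16, -0.39, 0.0, 0.0, 0.0, 80] n 2 
[0.845, -0.16, -0.39, 0.0, 0.0, 0.0, 80] n 1
```

>>> apply_moves:
  series:
    - [[0.345,-0.16,-0.395,0,0,0,80],[0.345,-0.16,-0.395,0,0,0,80],[0.345,-0.16,-0.395,0,0,0,80],[0.345,-0.16,-0.395,0,0,0,80],[0.5,-0.16,-0.395,0,0,0,80],[0.65,-0.16,-0.395,0,0,0,80],[0.75,-0.16,-0.395,0,0,0,80],[0.845,-0.16,-0.395,0,0,0,80],[0.845,-0.16,-0.395,0,0,0,80],[0.845,-0.16,-0.395,0,0,0,40],[0.845,-0.16,-0.395,0,0,0,40],[0.845,-0.16,-0.395,0,0,0,40],[0.845,-0.16,-0.395,0,0,0,40],[0.845,-0.16,-0.395,0,0,0,40],[0.845,-0.16,-0.395,0,0,0,40]]

```text
clock: 5.6
position: [0.4379, 0.002, 0.0313]
eef_rot: [-0.468, -0.53, -0.468, 0.53]
wrist_force: [-2.8, -1.0, 7.3]
opening: 0.0488
```

```bash
python3 -c "
from plan import *
Y=-.125
plan([(.438,.0005,.08,Y,40),(.445,-.0,.14,Y,40)],[(.462,-.18,.14,Y,40)],[(.456,-.366,.14,Y,40)],[(.456,-.366,.06,Y,40),(.456,-.366,.037,Y,40)])"
```

```text
at [0.4379 0.002  0.0313] yaw -0.125 q7 -0.57 open 0.0488 F [-2.8 -1.   7.3] t 5.6
--call
[-0.245, 0.0, 0.01, 0.0, 0.0, 0.0, 40] n 1 
[-0.545, 0.035, 0.005, 0.0, 0.0, 0.0, 40] n 2 
--call
[0.0, 0.2, 0.885, 0.0, 0.0, 0.0, 40] n 4 
--call
[0.005, 0.085, 0.925, 0.0, 0.0, 0.0, 40] n 4 
--call
[0.4, 0.0, 0.0, 0.0, 0.0, 0.0, 40] n 2 
[0.515, 0.0, 0.0, 0.0, 0.0, 0.0, 40] n 1
```

>>> apply_moves:
  series:
    - [[-0.08,0,0,0,0,0,40],[-0.2,0,0,0,0,0,40],[-0.35,0.02,0.005,0,0,0,40],[-0.5,0.03,0.005,0,0,0,40],[-0.545,0.035,0.005,0,0,0,40],[-0.545,0.035,0.005,0,0,0,40]]

```text
clock: 6.2
position: [0.4459, 0.0002, 0.1406]
eef_rot: [0.469, 0.531, 0.467, -0.53]
wrist_force: [0.1, -0.1, -1.1]
opening: 0.0488
```

>>> apply_moves:
  series:
    - [[0,0.02,0.1,0,0,0,40],[0,0.06,0.25,0,0,0,40],[0,0.1,0.45,0,0,0,40],[0,0.15,0.65,0,0,0,40],[0,0.18,0.8,0,0,0,40],[0,0.2,0.885,0,0,0,40],[0,0.2,0.885,0,0,0,40]]

```text
clock: 6.9
position: [0.4611, -0.1829, 0.1374]
eef_rot: [-0.466, -0.531, -0.467, 0.532]
wrist_force: [0.1, 0.0, -2.2]
opening: 0.0485
```

>>> apply_moves:
  series:
    - [[0,0.01,0.1,0,0,0,40],[0,0.03,0.3,0,0,0,40],[0,0.05,0.5,0,0,0,40],[0,0.07,0.7,0,0,0,40],[0.005,0.08,0.85,0,0,0,40],[0.005,0.085,0.925,0,0,0,40],[0.005,0.085,0.925,0,0,0,40],[0.005,0.085,0.925,0,0,0,40]]

```text
clock: 7.7
position: [0.4567, -0.3632, 0.1379]
eef_rot: [0.468, 0.53, 0.469, -0.529]
wrist_force: [-0.1, 0.2, -1.6]
opening: 0.0489
```

```bash
python3 -c "
from plan import *
p=arm.snapshot('side'); save(p,'s2'); cv2.imwrite('pics/s2b.png',cv2.resize(p['frame'][60:220,180:380,::-1],None,fx=3,fy=3))
Y=-.125
plan([(.457,-.366,.06,Y,40),(.457,-.366,.0385,Y,40)])"
```

```text
at [ 0.457  -0.3629  0.1381] yaw -0.121 q7 0.3 open 0.0487 F [ 0.2  0.4 -1.1] t 7.75
--call
[0.39, 0.0, 0.015, 0.0, 0.0, 0.0, 40] n 2 
[0.5, 0.0, 0.015, 0.0, 0.0, 0.0, 40] n 1
```

View pics/s2b.png

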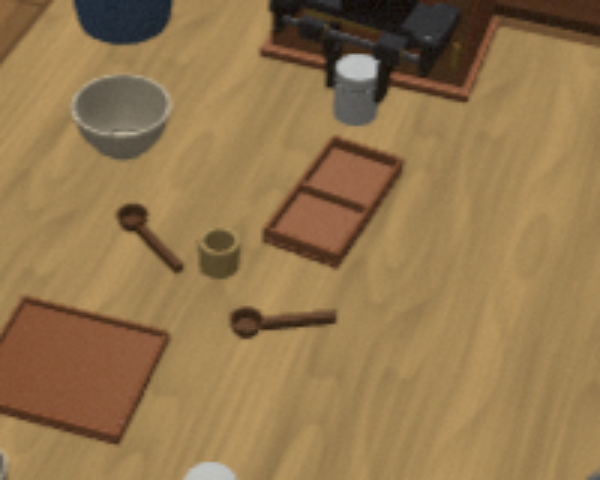

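The caddy is held upright over the far bay, whose centre is near crop pixel (355,172). I lower it in slowly.

>>> apply_moves:
  series:
    - [[0.1,0,0.015,0,0,0,40],[0.25,0,0.015,0,0,0,40],[0.35,0,0.015,0,0,0,40],[0.42,0,0.015,0,0,0,40],[0.46,0,0.015,0,0,0,40],[0.48,0,0.015,0,0,0,40],[0.49,0,0.015,0,0,0,40],[0.5,0,0.015,0,0,0,40],[0.5,0,0.015,0,0,0,40],[0.5,0,0.015,0,0,0,40]]

```text
clock: 8.75
position: [0.4563, -0.3691, 0.0391]
eef_rot: [0.468, 0.53, 0.467, -0.53]
wrist_force: [0.7, 0.1, -1.4]
opening: 0.0485
```

>>> apply_moves:
  series:
    - [[0.005,0,0,0,0,0,40],[0.01,0,0,0,0,0,40],[0.01,0,0,0,0,0,40]]

```text
clock: 9.05
position: [0.4562, -0.3692, 0.0374]
eef_rot: [-0.468, -0.53, -0.467, 0.53]
wrist_force: [-1.1, 1.0, 4.8]
opening: 0.0485
```

Contact: 4.8 N upward. I release, retreat and go on to the second caddy.

>>> apply_moves:
  series:
    - [[0,0,0,0,0,0,60],[0,0,0,0,0,0,75],[0,0,0,0,0,0,80],[0,0,0,0,0,0,80],[0,0,0,0,0,0,80],[-0.1,0,0,0,0,0,80],[-0.3,0,0,0,0,0,80],[-0.5,0,0,0,0,0,80],[-0.7,0,0,0,0,0,80],[-0.8,0,0,0,0,0,80],[-0.8,0,0,0,0,0,80]]

```text
clock: 10.15
position: [0.4579, -0.3699, 0.2002]
eef_rot: [0.47, 0.531, 0.465, -0.53]
wrist_force: [0.3, -0.9, 0.1]
opening: 0.0695
```

```bash
python3 -c "
from plan import *
Y=-.125
plan([(.48,-.18,.2,Y,80)],[(.48,.01,.2,Y,80)],[(.455,.08,.2,Y,80)])"
```

```text
at [ 0.4579 -0.3699  0.2002] yaw -0.125 q7 0.33 open 0.0695 F [ 0.3 -0.9  0.1] t 10.15
--call
[-0.005, -0.01, -0.955, 0.0, 0.0, -0.01, 80] n 4 
--call
[0.0, -0.115, -0.945, 0.0, 0.0, 0.0, 80] n 4 
--call
[0.0, -0.17, -0.33, 0.0, 0.0, 0.0, 80] n 2
```

>>> apply_moves:
  series:
    - [[-0.005,-0.01,-0.955,0,0,0,80],[-0.005,-0.01,-0.955,0,0,0,80],[-0.005,-0.01,-0.955,0,0,0,80],[-0.005,-0.01,-0.955,0,0,0,80],[-0.005,-0.01,-0.955,0,0,0,80]]

```text
clock: 10.65
position: [0.478, -0.1719, 0.1966]
eef_rot: [0.47, 0.528, 0.472, -0.527]
wrist_force: [-0.2, 0.1, -0.0]
opening: 0.0697
```

>>> apply_moves:
  series:
    - [[0,-0.115,-0.945,0,0,0,80],[0,-0.115,-0.945,0,0,0,80],[0,-0.115,-0.945,0,0,0,80],[0,-0.115,-0.945,0,0,0,80],[0,-0.115,-0.945,0,0,0,80]]

```text
clock: 11.15
position: [0.4777, 0.0171, 0.1969]
eef_rot: [0.47, 0.528, 0.471, -0.527]
wrist_force: [0.1, -0.5, -0.4]
opening: 0.0696
```

>>> apply_moves:
  series:
    - [[0,-0.17,-0.33,0,0,0,80],[0,-0.17,-0.33,0,0,0,80],[0,-0.17,-0.33,0,0,0,80],[0,-0.17,-0.33,0,0,0,80],[0,-0.17,-0.33,0,0,0,80]]

```text
clock: 11.65
position: [0.4533, 0.0791, 0.1969]
eef_rot: [-0.467, -0.53, -0.467, 0.531]
wrist_force: [0.6, -0.1, 0.9]
opening: 0.0697
```

```bash
python3 -c "
from wf import *
x=wfit('caddy1',(.438,.142),zc=.06)
from plan import *
Y=-.125
X,W=.5*(x[0]+.4378),.5*(x[1]+.1423)
plan([(X,W,.13,Y,80),(X,W,.03,Y,80)])"
```

```text
caddy1 [0.4364 0.143  0.0007] 0.028
at [0.4534 0.0794 0.1972] yaw -0.128 q7 -0.54 open 0.0693 F [ 0.1 -0.3 -1.3] t 11.75
--call
[0.335, -0.12, -0.305, 0.0, 0.0, 0.0, 80] n 2 
[0.835, -0.12, -0.305, 0.0, 0.0, 0.0, 80] n 2
```

>>> apply_moves:
  series:
    - [[0.335,-0.12,-0.305,0,0,0,80],[0.335,-0.12,-0.305,0,0,0,80],[0.335,-0.12,-0.305,0,0,0,80],[0.5,-0.12,-0.305,0,0,0,80],[0.65,-0.12,-0.305,0,0,0,80],[0.75,-0.12,-0.305,0,0,0,80],[0.835,-0.12,-0.305,0,0,0,80],[0.835,-0.12,-0.305,0,0,0,80],[0.835,-0.12,-0.305,0,0,0,40],[0.835,-0.12,-0.305,0,0,0,40],[0.835,-0.12,-0.305,0,0,0,40],[0.835,-0.12,-0.305,0,0,0,40],[0.835,-0.12,-0.305,0,0,0,40],[0.835,-0.12,-0.305,0,0,0,40]]

```text
clock: 13.15
position: [0.437, 0.1447, 0.0313]
eef_rot: [0.468, 0.53, 0.468, -0.53]
wrist_force: [-2.1, 0.3, 6.0]
opening: 0.0488
```

```bash
python3 -c "
from plan import *
Y=-.125
plan([(.445,.135,.15,Y,40)],[(.475,-.03,.15,Y,40)],[(.475,-.2,.15,Y,40)],[(.468,-.276,.15,Y,40)],[(.468,-.276,.038,Y,40)])"
```

```text
at [0.437  0.1447 0.0313] yaw -0.125 q7 -0.95 open 0.0488 F [-2.1  0.3  6. ] t 13.15
--call
[-0.595, 0.045, 0.045, 0.0, 0.0, 0.0, 40] n 3 
--call
[0.0, 0.25, 0.8, 0.0, 0.0, 0.0, 40] n 4 
--call
[0.0, 0.11, 0.84, 0.0, 0.0, 0.0, 40] n 4 
--call
[0.0, 0.01, 0.385, 0.0, 0.0, 0.0, 40] n 2 
--call
[0.56, 0.0, 0.0, 0.0, 0.0, 0.0, 40] n 3
```

>>> apply_moves:
  series:
    - [[-0.1,0,0,0,0,0,40],[-0.25,0.01,0.01,0,0,0,40],[-0.4,0.03,0.03,0,0,0,40],[-0.55,0.045,0.045,0,0,0,40],[-0.595,0.045,0.045,0,0,0,40]]

```text
clock: 13.65
position: [0.4466, 0.1347, 0.1522]
eef_rot: [0.469, 0.532, 0.466, -0.529]
wrist_force: [-0.4, -0.0, -1.2]
opening: 0.0485
```

>>> apply_moves:
  series:
    - [[0,0.05,0.1,0,0,0,40],[0,0.1,0.25,0,0,0,40],[0,0.15,0.45,0,0,0,40],[0,0.2,0.65,0,0,0,40],[0,0.25,0.8,0,0,0,40]]

```text
clock: 14.15
position: [0.4733, -0.0331, 0.1484]
eef_rot: [-0.467, -0.53, -0.468, 0.531]
wrist_force: [0.4, -0.6, -1.4]
opening: 0.0491
```

>>> apply_moves:
  series:
    - [[0,0.02,0.15,0,0,0,40],[0,0.05,0.35,0,0,0,40],[0,0.07,0.55,0,0,0,40],[0,0.1,0.75,0,0,0,40],[0,0.11,0.84,0,0,0,40]]

```text
clock: 14.65
position: [0.474, -0.2042, 0.1483]
eef_rot: [-0.466, -0.531, -0.467, 0.532]
wrist_force: [0.2, 0.1, -1.4]
opening: 0.0487
```

>>> apply_moves:
  series:
    - [[0,0,0.15,0,0,0,40],[0,0.01,0.3,0,0,0,40],[0,0.01,0.385,0,0,0,40],[0,0.01,0.385,0,0,0,40],[0,0.01,0.385,0,0,0,40]]

```text
clock: 15.15
position: [0.4675, -0.2752, 0.149]
eef_rot: [0.467, 0.53, 0.469, -0.53]
wrist_force: [0.3, 0.0, -1.6]
opening: 0.0488
```

```bash
python3 -c "
from plan import *
Y=-.125
plan([(.467,-.276,.039,Y,40)])"
```

```text
at [ 0.4675 -0.2752  0.149 ] yaw -0.124 q7 0.12 open 0.0488 F [ 0.3  0.  -1.6] t 15.15
--call
[0.55, 0.0, 0.005, 0.0, 0.0, 0.0, 40] n 3
```

>>> apply_moves:
  series:
    - [[0.1,0,0,0,0,0,40],[0.25,0,0,0,0,0,40],[0.38,0,0,0,0,0,40],[0.46,0,0,0,0,0,40],[0.51,0,0,0,0,0,40],[0.53,0,0,0,0,0,40],[0.54,0,0,0,0,0,40],[0.55,0,0,0,0,0,40],[0.555,0,0,0,0,0,40],[0.555,0,0,0,0,0,40]]

```text
clock: 16.15
position: [0.4678, -0.2768, 0.039]
eef_rot: [0.468, 0.53, 0.467, -0.53]
wrist_force: [-0.1, 0.0, -0.8]
opening: 0.0491
```

>>> apply_moves:
  series:
    - [[0.005,0,0,0,0,0,40],[0.01,0,0,0,0,0,40],[0.01,0,0,0,0,0,40]]

```text
clock: 16.45
position: [0.4678, -0.2768, 0.0373]
eef_rot: [-0.468, -0.53, -0.467, 0.53]
wrist_force: [-2.5, 0.1, 4.7]
opening: 0.049
```

>>> apply_moves:
  series:
    - [[0,0,0,0,0,0,60],[0,0,0,0,0,0,75],[0,0,0,0,0,0,80],[0,0,0,0,0,0,80],[0,0,0,0,0,0,80],[-0.1,0,0,0,0,0,80],[-0.3,0,0,0,0,0,80],[-0.5,0,0,0,0,0,80],[-0.7,0,0,0,0,0,80],[-0.8,0,0,0,0,0,80],[-0.8,0,0,0,0,0,60]]

```text
clock: 17.55
position: [0.4696, -0.2774, 0.2]
eef_rot: [0.47, 0.531, 0.465, -0.53]
wrist_force: [-0.1, 0.3, -1.4]
opening: 0.0665
```

```bash
python3 -c "
from plan import *
p=arm.snapshot('side'); cv2.imwrite('pics/s3b.png',cv2.resize(p['frame'][60:220,180:380,::-1],None,fx=3,fy=3))
plan([(.43,-.18,.2,-.6,45)],[(.43,-.18,.2,-1.078,45)])"
```

```text
at [ 0.4682 -0.2769  0.1978] yaw -0.125 q7 0.16 open 0.0637 F [-0.5 -0.5  0. ] t 17.6
--call
[-0.01, -0.25, -0.455, 0.6, 0.0, 0.0, 45] n 4 
--call
[0.0, 0.0, 0.0, 0.61, 0.0, 0.0, 45] n 4
```

View pics/s3b.png

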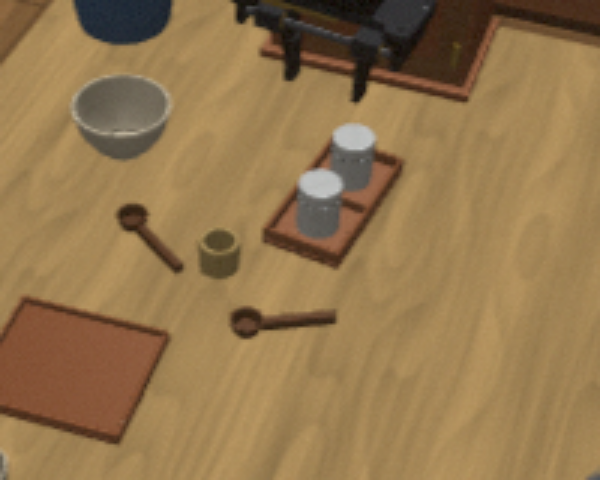

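Both caddies stand upright, one per bay, at crop pixels (352,155) and (320,203). Next is scoop1.

>>> apply_moves:
  series:
    - [[-0.01,-0.25,-0.455,0.6,0,0,45],[-0.01,-0.25,-0.455,0.6,0,0,45],[-0.01,-0.25,-0.455,0.6,0,0,45],[-0.01,-0.25,-0.455,0.6,0,0,45],[-0.01,-0.25,-0.455,0.6,0,0,45]]

```text
clock: 18.1
position: [0.429, -0.1806, 0.1977]
eef_rot: [-0.331, -0.624, -0.332, 0.625]
wrist_force: [0.2, -0.4, 0.9]
opening: 0.04
```

>>> apply_moves:
  series:
    - [[0,0,0,0.61,0,0,45],[0,0,0,0.61,0,0,45],[0,0,0,0.61,0,0,45],[0,0,0,0.61,0,0,45],[0,0,0,0.61,0,0,45]]

```text
clock: 18.6
position: [0.4293, -0.1808, 0.198]
eef_rot: [-0.174, -0.685, -0.174, 0.685]
wrist_force: [-0.4, 0.6, -0.0]
opening: 0.0393
```

```bash
python3 -c "
from wf import *
p=arm.snapshot('wrist'); save(p,'w2')
x=wfit('scoop1',(.457,-.119),[.3,.493,.7],p=p)
from plan import *
plan([(x[0],x[1],.06,x[2]-np.pi/2,45),(x[0],x[1],.003,x[2]-np.pi/2,45)])"
```

```text
scoop1 [ 0.4569 -0.1188  0.5017] 0.091
at [ 0.4293 -0.1805  0.1982] yaw -1.073 q7 -0.86 open 0.0394 F [-0.2 -0.7 -0.2] t 18.7
--call
[0.69, -0.205, -0.27, -0.01, 0.0, 0.0, 45] n 4 
[0.975, -0.205, -0.27, -0.01, 0.0, 0.0, 45] n 2
```

View pics/w2.png

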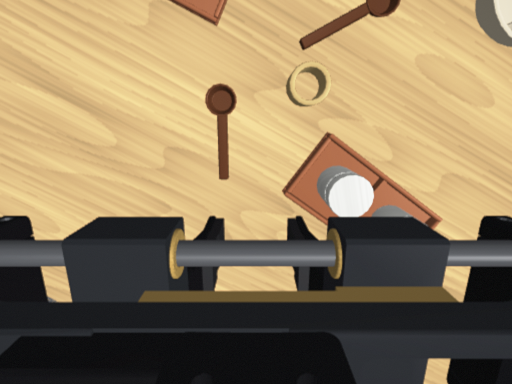

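The wrist view shows scoop1 at (222,130), aligned across the jaws with nothing else between the fingers. Descending.

>>> apply_moves:
  series:
    - [[0.3,-0.205,-0.27,0,0,0,45],[0.5,-0.205,-0.27,0,0,0,45],[0.69,-0.205,-0.27,0,0,0,45],[0.69,-0.205,-0.27,0,0,0,45],[0.8,-0.205,-0.27,0,0,0,45],[0.9,-0.205,-0.27,0,0,0,45],[0.95,-0.205,-0.27,0,0,0,45],[0.97,-0.205,-0.27,0,0,0,45],[0.97,-0.205,-0.27,0,0,0,45],[0.97,-0.205,-0.27,0,0,0,45]]

```text
clock: 19.7
position: [0.4581, -0.1187, 0.0055]
eef_rot: [0.174, 0.686, 0.173, -0.685]
wrist_force: [0.7, 1.0, -0.2]
opening: 0.039
```

>>> apply_moves:
  series:
    - [[0.01,0,0,0,0,0,45],[0.01,0,0,0,0,0,20],[0.01,0,0,0,0,0,5],[0.01,0,0,0,0,0,3],[0.01,0,0,0,0,0,3],[0.01,0,0,0,0,0,3],[0.01,0,0,0,0,0,3],[0.01,0,0,0,0,0,3]]

```text
clock: 20.5
position: [0.4574, -0.1183, 0.0026]
eef_rot: [0.173, 0.686, 0.173, -0.685]
wrist_force: [0.5, 0.2, 0.3]
opening: 0.0113
```

```bash
python3 -c "
from plan import *
a=-1.0725;t=.047-np.pi/2
plan([(.47,-.118,.12,-1.073,3)],[(.58,-.05,.12,-1.3,3)],[(.6434,-.01,.12,t,3)])"
```

```text
at [ 0.4574 -0.1183  0.0026] yaw -1.075 q7 -1.24 open 0.0113 F [0.5 0.2 0.3] t 20.5
--call
[-0.585, 0.03, -0.055, 0.0, 0.0, 0.0, 3] n 3 
--call
[0.0, -0.04, -0.645, 0.29, 0.0, 0.0, 3] n 3 
--call
[0.0, -0.11, -0.36, 0.28, 0.0, 0.0, 3] n 2
```

>>> apply_moves:
  series:
    - [[-0.05,0,0,0,0,0,3],[-0.15,0,0,0,0,0,3],[-0.3,0.01,-0.03,0,0,0,3],[-0.45,0.03,-0.055,0,0,0,3],[-0.585,0.03,-0.055,0,0,0,3],[-0.585,0.03,-0.055,0,0,0,3]]

```text
clock: 21.1
position: [0.4727, -0.1187, 0.1236]
eef_rot: [0.175, 0.688, 0.172, -0.683]
wrist_force: [0.8, -1.2, -0.7]
opening: 0.0112
```

>>> apply_moves:
  series:
    - [[0,-0.01,-0.15,0.07,0,0,3],[0,-0.02,-0.32,0.15,0,0,3],[0,-0.03,-0.5,0.22,0,0,3],[0,-0.04,-0.645,0.29,0,0,3]]

```text
clock: 21.5
position: [0.5804, -0.0487, 0.1192]
eef_rot: [-0.094, -0.701, -0.094, 0.701]
wrist_force: [-0.0, -0.3, 0.4]
opening: 0.0115
```

>>> apply_moves:
  series:
    - [[0,-0.04,-0.12,0.1,0,0,3],[0,-0.08,-0.25,0.2,0,0,3],[0,-0.11,-0.36,0.28,0,0,3],[0,-0.11,-0.36,0.28,0,0,3],[0,-0.11,-0.36,0.28,0,0,3]]

```text
clock: 22.0
position: [0.6422, -0.0095, 0.1187]
eef_rot: [-0.018, -0.706, -0.017, 0.708]
wrist_force: [0.2, -0.2, -0.4]
opening: 0.0118
```

```bash
python3 -c "
from plan import *
p=arm.snapshot('side'); cv2.imwrite('pics/s4b.png',cv2.resize(p['frame'][80:240,120:320,::-1],None,fx=3,fy=3))
t=.047-np.pi/2
plan([(.6434,-.01,.03,t,3),(.6434,-.01,.010,t,3)])"
```

```text
at [ 0.6418 -0.0103  0.1188] yaw -1.522 q7 -1.75 open 0.0115 F [-1.3 -0.8 -1.2] t 22.05
--call
[0.445, 0.0, -0.01, 0.0, 0.0, 0.0, 3] n 2 
[0.545, 0.0, -0.01, 0.0, 0.0, 0.0, 3] n 1
```

View pics/s4b.png

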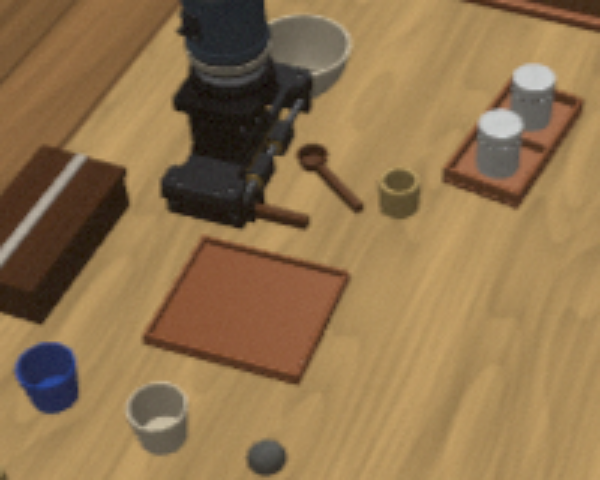

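Scoop1 is held level with its handle visible at crop (285,214). Lowering it into the tray.

>>> apply_moves:
  series:
    - [[0.1,0,-0.01,0,0,0,3],[0.25,0,-0.01,0,0,0,3],[0.38,0,-0.01,0,0,0,3],[0.46,0,-0.01,0,0,0,3],[0.51,0,-0.01,0,0,0,3],[0.53,0,-0.01,0,0,0,3],[0.54,0,-0.01,0,0,0,3],[0.545,0,-0.01,0,0,0,3],[0.545,0,-0.01,0,0,0,3],[0.545,0,-0.01,0,0,0,3]]

```text
clock: 23.05
position: [0.6456, -0.0095, 0.0113]
eef_rot: [0.017, 0.707, 0.017, -0.706]
wrist_force: [-0.4, 0.4, -0.3]
opening: 0.0112
```

>>> apply_moves:
  series:
    - [[0.005,0,0,0,0,0,3],[0.01,0,0,0,0,0,3],[0.015,0,0,0,0,0,3],[0.015,0,0,0,0,0,3]]

```text
clock: 23.45
position: [0.6452, -0.0096, 0.0077]
eef_rot: [0.017, 0.707, 0.017, -0.707]
wrist_force: [-0.4, -0.4, 1.6]
opening: 0.0116
```

Contact at 1.6 N. Release and rise.

>>> apply_moves:
  series:
    - [[0,0,0,0,0,0,15],[0,0,0,0,0,0,28],[0,0,0,0,0,0,28],[0,0,0,0,0,0,28],[-0.05,0,0,0,0,0,28],[-0.15,0,0,0,0,0,28],[-0.3,0,0,0,0,0,28],[-0.5,0,0,0,0,0,28],[-0.7,0,0,0,0,0,45],[-0.9,0,0,0,0,0,45],[-0.95,0,0,0,0,0,45]]

```text
clock: 24.55
position: [0.6479, -0.009, 0.204]
eef_rot: [0.017, 0.71, 0.017, -0.703]
wrist_force: [0.1, -0.2, -0.2]
opening: 0.037
```

```bash
python3 -c "
from plan import *
s,p,Rm,y=pose()
w=-.605+np.pi/2
plan([(.62,-.1,.2,-2.1,45)],[(.595,-.16,.2,-2.17,45)])"
```

```text
at [ 0.6479 -0.009   0.204 ] yaw -1.523 q7 -1.72 open 0.037 F [ 0.1 -0.2 -0.2] t 24.55
--call
[0.02, 0.45, 0.16, 0.73, -0.01, 0.0, 45] n 4 
--call
[0.0, 0.32, -0.04, 0.09, 0.0, 0.0, 45] n 2
```

>>> apply_moves:
  series:
    - [[0.02,0.45,0.16,0.73,0,0,45],[0.02,0.45,0.16,0.73,0,0,45],[0.02,0.45,0.16,0.73,0,0,45],[0.02,0.45,0.16,0.73,0,0,45],[0.02,0.45,0.16,0.73,0,0,45]]

```text
clock: 25.05
position: [0.617, -0.1013, 0.1935]
eef_rot: [0.184, -0.683, 0.184, 0.683]
wrist_force: [-0.8, 0.8, 0.8]
opening: 0.0392
```

>>> apply_moves:
  series:
    - [[0,0.32,-0.04,0.09,0,0,45],[0,0.32,-0.04,0.09,0,0,45],[0,0.32,-0.04,0.09,0,0,45],[0,0.32,-0.04,0.09,0,0,45]]

```text
clock: 25.45
position: [0.5925, -0.1596, 0.1936]
eef_rot: [-0.207, 0.676, -0.207, -0.676]
wrist_force: [-0.6, 0.8, -1.2]
opening: 0.0391
```

```bash
python3 -c "
from wf import *
p=arm.snapshot('wrist'); save(p,'w3')
x=wfit('scoop1',(.635,-.187),[-.4,-.605,-.8],p=p)
from plan import *
plan([(x[0],x[1],.06,x[2]-np.pi/2,45),(x[0],x[1],.004,x[2]-np.pi/2,45)])"
```

```text
scoop1 not seenTraceback (most recent call last):
  File "<string>", line 6, in <module>
    plan([(x[0],x[1],.06,x[2]-np.pi/2,45),(x[0],x[1],.004,x[2]-np.pi/2,45)])
           ~^^^
TypeError: 'NoneType' object is not subscriptable
```

View pics/w3.png

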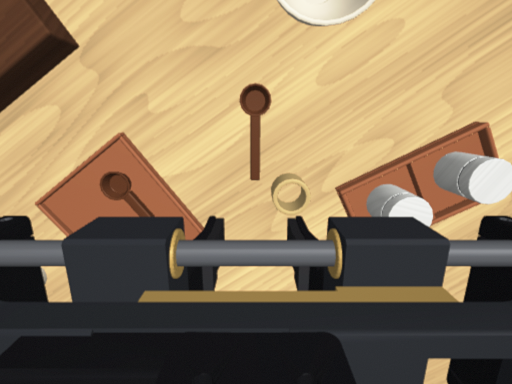

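Wrist view: scoop2 is at (256,130), aligned with the jaws, and the bamboo ring at (289,194) is clear of the grasp point. Scoop1 lies cup up in the tray at (115,185). The network missed scoop2, so I retry with a new picture.

```bash
python3 -c "
from wf import *
p=arm.snapshot('wrist')
for i in range(3):
    x=wfit('scoop1',(.635,-.187),[-.4,-.605,-.8],p=p,tol=.07)
    if x is not None: break
    p=arm.snapshot('wrist')
if x is None:
    f=p['frame'].astype(int); m=np.zeros((384,512)); m[80:190,225:275]=(f[80:190,225:275].sum(2)<300)
    print(m.sum()); o=fit([p],[m],'scoop1',(.635,-.187,[-.4,-.605,-.8])); x=o.x; print(x,o.fun)
from plan import *
plan([(x[0],x[1],.06,x[2]-np.pi/2,45),(x[0],x[1],.004,x[2]-np.pi/2,45)])"
```

```text
scoop1 [ 0.6374 -0.1887 -0.5935] 0.075
at [ 0.5929 -0.1586  0.1935] yaw -2.164 q7 -2.05 open 0.0391 F [-1.1  0.3 -0.4] t 25.65
--call
[0.67, 0.0, -0.27, 0.0, 0.0, 0.0, 45] n 3 
[0.95, 0.0, -0.27, 0.0, 0.0, 0.0, 45] n 2
```

>>> apply_moves:
  series:
    - [[0.25,0,-0.27,0,0,0,45],[0.5,0,-0.27,0,0,0,45],[0.67,0,-0.27,0,0,0,45],[0.67,0,-0.27,0,0,0,45],[0.8,0,-0.27,0,0,0,45],[0.88,0,-0.27,0,0,0,45],[0.92,0,-0.27,0,0,0,45],[0.94,0,-0.27,0,0,0,45],[0.94,0,-0.27,0,0,0,45],[0.94,0,-0.27,0,0,0,45]]

```text
clock: 26.65
position: [0.6378, -0.1909, 0.0068]
eef_rot: [-0.208, 0.677, -0.208, -0.675]
wrist_force: [-0.7, 0.0, 0.6]
opening: 0.0391
```

>>> apply_moves:
  series:
    - [[0.01,0,0,0,0,0,45],[0.02,0,0,0,0,0,45],[0.02,0,0,0,0,0,20],[0.02,0,0,0,0,0,5],[0.02,0,0,0,0,0,3],[0.02,0,0,0,0,0,3],[0.02,0,0,0,0,0,3],[0.02,0,0,0,0,0,3],[0.02,0,0,0,0,0,3]]

```text
clock: 27.55
position: [0.6371, -0.1907, 0.0016]
eef_rot: [-0.208, 0.676, -0.208, -0.676]
wrist_force: [-0.7, 0.4, 0.3]
opening: 0.0117
```

```bash
python3 -c "
from plan import *
t=.047-np.pi/2
plan([(.637,-.19,.13,-2.164,3)],[(.637,-.04,.13,-1.7,3)],[(.641,.05,.13,t,3)])"
```

```text
at [ 0.6371 -0.1907  0.0016] yaw -2.167 q7 -2.06 open 0.0117 F [-0.7  0.4  0.3] t 27.55
--call
[-0.64, -0.005, 0.0, 0.0, 0.0, 0.0, 3] n 3 
--call
[0.0, -0.62, 0.425, -0.59, 0.0, 0.0, 3] n 4 
--call
[0.0, -0.445, 0.04, -0.23, 0.0, 0.0, 3] n 2
```

>>> apply_moves:
  series:
    - [[-0.05,0,0,0,0,0,3],[-0.15,0,0,0,0,0,3],[-0.3,0,0,0,0,0,3],[-0.5,0,0,0,0,0,3],[-0.64,0,0,0,0,0,3],[-0.64,0,0,0,0,0,3]]

```text
clock: 28.15
position: [0.6403, -0.1914, 0.1356]
eef_rot: [-0.208, 0.68, -0.208, -0.672]
wrist_force: [0.1, 0.0, 0.9]
opening: 0.0115
```

>>> apply_moves:
  series:
    - [[0,-0.1,0.07,-0.1,0,0,3],[0,-0.25,0.17,-0.24,0,0,3],[0,-0.4,0.28,-0.38,0,0,3],[0,-0.53,0.37,-0.51,0,0,3],[0,-0.62,0.425,-0.59,0,0,3]]

```text
clock: 28.65
position: [0.6356, -0.0371, 0.1294]
eef_rot: [0.045, -0.705, 0.044, 0.706]
wrist_force: [0.3, -0.2, -0.0]
opening: 0.0114
```

>>> apply_moves:
  series:
    - [[0,-0.15,0.01,-0.08,0,0,3],[0,-0.3,0.03,-0.16,0,0,3],[0,-0.445,0.04,-0.23,0,0,3],[0,-0.445,0.04,-0.23,0,0,3],[0,-0.445,0.04,-0.23,0,0,3]]

```text
clock: 29.15
position: [0.64, 0.0489, 0.1292]
eef_rot: [-0.017, -0.707, -0.017, 0.707]
wrist_force: [0.7, -1.2, 0.6]
opening: 0.0118
```

```bash
python3 -c "
from plan import *
p=arm.snapshot('scene'); cv2.imwrite('pics/s5b.png',cv2.resize(p['frame'][120:320,180:400,::-1],None,fx=3,fy=3))
t=.047-np.pi/2
plan([(.641,.05,.010,t,3)])"
```

```text
at [0.6401 0.0474 0.1292] yaw -1.524 q7 -1.85 open 0.0116 F [-0.6 -0.7  0.1] t 29.2
--call
[0.595, -0.015, -0.005, 0.0, 0.0, 0.0, 3] n 3
```

View pics/s5b.png

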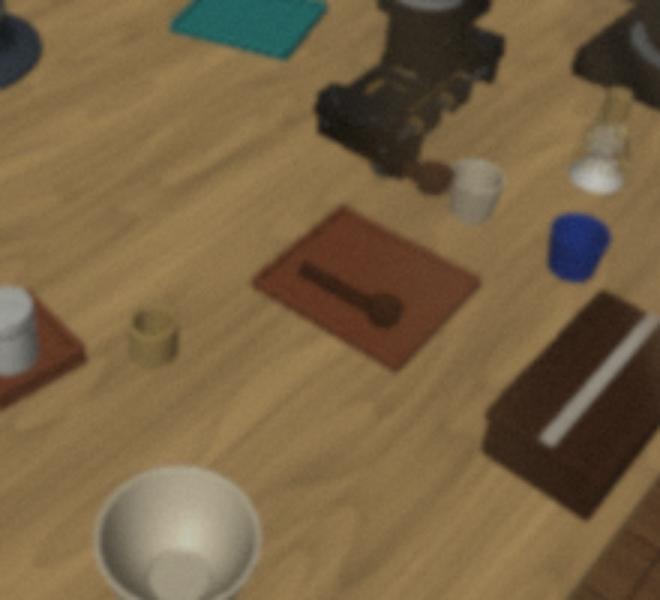

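Scoop1 lies parallel in the tray around crop (350,290), and scoop2 is held level with its cup at (432,178). Lowering.

>>> apply_moves:
  series:
    - [[0.1,-0.01,0,0,0,0,3],[0.25,-0.01,0,0,0,0,3],[0.4,-0.01,0,0,0,0,3],[0.5,-0.01,0,0,0,0,3],[0.56,-0.01,0,0,0,0,3],[0.58,-0.01,0,0,0,0,3],[0.59,-0.01,0,0,0,0,3],[0.595,-0.01,0,0,0,0,3],[0.595,-0.01,0,0,0,0,3],[0.595,-0.01,0,0,0,0,3]]

```text
clock: 30.2
position: [0.6406, 0.051, 0.0114]
eef_rot: [0.017, 0.707, 0.017, -0.706]
wrist_force: [0.6, 0.7, 0.9]
opening: 0.0116
```

>>> apply_moves:
  series:
    - [[0.005,0,0,0,0,0,3],[0.01,0,0,0,0,0,3],[0.015,0,0,0,0,0,3],[0.02,0,0,0,0,0,3],[0.02,0,0,0,0,0,3]]

```text
clock: 30.7
position: [0.64, 0.0509, 0.0066]
eef_rot: [0.017, 0.707, 0.017, -0.707]
wrist_force: [-0.0, 0.3, 1.1]
opening: 0.0114
```

>>> apply_moves:
  series:
    - [[0,0,0,0,0,0,15],[0,0,0,0,0,0,28],[0,0,0,0,0,0,28],[0,0,0,0,0,0,28],[-0.05,0,0,0,0,0,28],[-0.15,0,0,0,0,0,28],[-0.3,0,0,0,0,0,28],[-0.5,0,0,0,0,0,28],[-0.7,0,0,0,0,0,60],[-0.9,0,0,0,0,0,92],[-0.95,0,0,0,0,0,92]]

```text
clock: 31.8
position: [0.6428, 0.0518, 0.203]
eef_rot: [0.017, 0.71, 0.017, -0.703]
wrist_force: [-0.4, -0.0, 0.2]
opening: 0.0408
```

```bash
python3 -c "
from plan import *
plan([(.585,.19,.2,-1.524,92)])"
```

```text
at [0.6428 0.0518 0.203 ] yaw -1.523 q7 -1.83 open 0.0408 F [-0.4 -0.   0.2] t 31.8
--call
[0.015, -0.705, 0.255, 0.0, -0.01, 0.0, 92] n 3
```

>>> apply_moves:
  series:
    - [[0.015,-0.705,0.255,0,0,0,92],[0.015,-0.705,0.255,0,0,0,92],[0.015,-0.705,0.255,0,0,0,92],[0.015,-0.705,0.255,0,0,0,92],[0.015,-0.705,0.255,0,0,0,92]]

```text
clock: 32.3
position: [0.5813, 0.1909, 0.1936]
eef_rot: [-0.018, -0.707, -0.018, 0.707]
wrist_force: [0.7, -0.0, 0.5]
opening: 0.0773
```

```bash
python3 -c "
from wf import *
p=arm.snapshot('wrist'); save(p,'w4')
x=wfit('cup',(.6525,.1915),zc=.03,p=p,tol=.05)
from plan import *
plan([(x[0],x[1],.10,-1.524,92),(x[0],x[1],.015,-1.524,92)])"
```

```text
cup [0.6507 0.1924 0.0007] 0.061
at [0.5827 0.1877 0.1933] yaw -1.525 q7 -2.08 open 0.079 F [-0.8 -0.4 -0.1] t 32.4
--call
[0.465, -0.01, -0.34, 0.0, 0.0, 0.0, 92] n 3 
[0.89, -0.01, -0.34, 0.0, 0.0, 0.0, 92] n 2
```

View pics/w4.png

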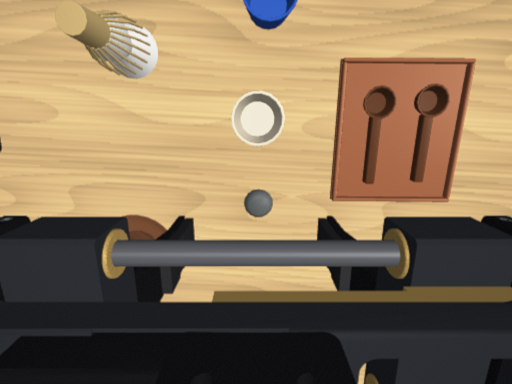

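Wrist view: both scoops lie side by side, cup up, in the cedar tray at (376,135) and (427,130). The cream cup is at (258,118), with the blue cup beyond it at (270,10) and the stone at (258,203). I grasp the cream cup.

>>> apply_moves:
  series:
    - [[0.15,-0.01,-0.34,0,0,0,92],[0.35,-0.01,-0.34,0,0,0,92],[0.465,-0.01,-0.34,0,0,0,92],[0.465,-0.01,-0.34,0,0,0,92],[0.6,-0.01,-0.34,0,0,0,92],[0.75,-0.01,-0.34,0,0,0,92],[0.85,-0.01,-0.34,0,0,0,92],[0.885,-0.01,-0.34,0,0,0,92],[0.885,-0.01,-0.34,0,0,0,92],[0.885,-0.01,-0.34,0,0,0,50],[0.885,-0.01,-0.34,0,0,0,50],[0.885,-0.01,-0.34,0,0,0,50],[0.885,-0.01,-0.34,0,0,0,50],[0.885,-0.01,-0.34,0,0,0,50],[0.885,-0.01,-0.34,0,0,0,50]]

```text
clock: 33.9
position: [0.6506, 0.1941, 0.0175]
eef_rot: [0.017, 0.707, 0.017, -0.707]
wrist_force: [-0.5, -2.5, 5.7]
opening: 0.0544
```

```bash
python3 -c "
from plan import *
plan([(.645,.195,.14,-1.524,40)],[(.57,.27,.14,-1.2,40)],[(.4675,.3465,.14,-1.0,40)])"
```

```text
at [0.6506 0.1941 0.0175] yaw -1.523 q7 -2.12 open 0.0544 F [-0.5 -2.5  5.7] t 33.9
--call
[-0.615, -0.005, 0.025, 0.0, 0.0, 0.0, 40] n 3 
--call
[0.0, -0.395, 0.36, -0.41, 0.0, 0.0, 40] n 3 
--call
[0.0, -0.54, 0.34, -0.26, 0.0, 0.0, 40] n 3
```

>>> apply_moves:
  series:
    - [[-0.05,0,0,0,0,0,40],[-0.15,0,0,0,0,0,40],[-0.3,0,0.01,0,0,0,40],[-0.45,0,0.02,0,0,0,40],[-0.58,-0.005,0.025,0,0,0,40],[-0.615,-0.005,0.025,0,0,0,40],[-0.615,-0.005,0.025,0,0,0,40]]

```text
clock: 34.6
position: [0.6455, 0.1958, 0.1405]
eef_rot: [0.017, 0.708, 0.017, -0.706]
wrist_force: [-0.4, -1.2, -1.5]
opening: 0.0548
```

>>> apply_moves:
  series:
    - [[0,-0.06,0.06,-0.06,0,0,40],[0,-0.16,0.14,-0.16,0,0,40],[0,-0.26,0.24,-0.26,0,0,40],[0,-0.35,0.32,-0.36,0,0,40],[0,-0.395,0.36,-0.41,0,0,40]]

```text
clock: 35.1
position: [0.5652, 0.2735, 0.1378]
eef_rot: [-0.133, -0.693, -0.133, 0.696]
wrist_force: [-0.4, 0.5, -1.6]
opening: 0.0546
```

>>> apply_moves:
  series:
    - [[0,-0.1,0.06,-0.05,0,0,40],[0,-0.23,0.14,-0.11,0,0,40],[0,-0.36,0.23,-0.17,0,0,40],[0,-0.48,0.3,-0.23,0,0,40],[0,-0.54,0.34,-0.26,0,0,40],[0,-0.54,0.34,-0.26,0,0,40],[0,-0.54,0.34,-0.26,0,0,40]]

```text
clock: 35.8
position: [0.4679, 0.3462, 0.1395]
eef_rot: [0.2, 0.679, 0.199, -0.678]
wrist_force: [0.2, -1.0, -1.6]
opening: 0.0546
```

```bash
cat > m3.py <<'E'
from fit import *
# saucer centre again, both cameras; ellipse centre of dark patch by hand-free mark too
for n in ["side","scene"]:
    p=arm.snapshot(n); 
    if n=="side": save(p,"s6"); cv2.imwrite('pics/s6b.png',cv2.resize(p['frame'][200:330,140:300,::-1],None,fx=4,fy=4))
    for th,z in (("saucer",0),("cup",None)):
        for r in arm.mark_of(p,th)[:3]: print(n,th,np.round(r["point"]),round(r["conf"],2),np.round(ray(p,r["point"],z if z is not None else .12),4))
E
python3 m3.py; python3 -c "
from plan import *
plan()"
```

```text
side saucer [210. 290.] 0.95 [0.4681 0.3414 0.    ]
side cup [137. 211.] 0.97 [0.7073 0.2558 0.12  ]
scene saucer [320. 149.] 0.88 [0.4753 0.3494 0.    ]
scene cup [370. 208.] 0.74 [0.8165 0.0532 0.12  ]
scene cup [324. 120.] 0.43 [0.4753 0.352  0.12  ]
at [0.4678 0.346  0.1394] yaw -0.999 q7 -1.98 open 0.0547 F [-0.   0.3 -2. ] t 36.1
```

View pics/s6b.png

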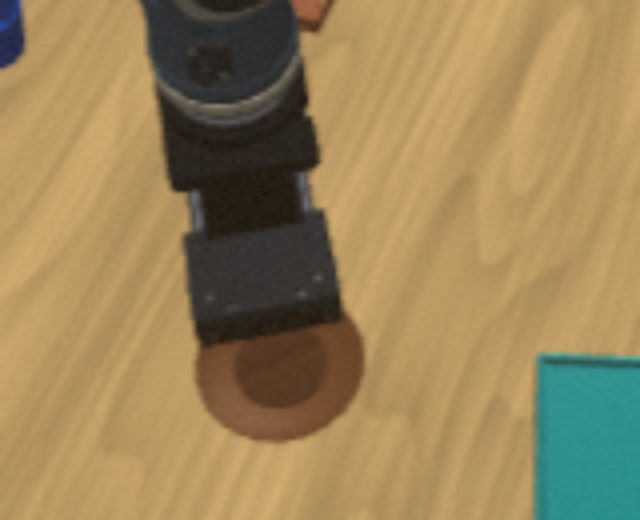

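Held cup is over the saucer, whose patch centre is at crop (281,367). The commanded position matches my joint fit (0.468, 0.346). Lowering.

>>> apply_moves:
  series:
    - [[0.1,0,0,0,0,0,40],[0.25,0,0,0,0,0,40],[0.38,0,0,0,0,0,40],[0.48,0,0,0,0,0,40],[0.53,0,0,0,0,0,40],[0.55,0,0,0,0,0,40],[0.56,0,0,0,0,0,40],[0.565,0,0,0,0,0,40],[0.57,0,0,0,0,0,40],[0.57,0,0,0,0,0,40]]

```text
clock: 37.1
position: [0.4673, 0.3471, 0.0261]
eef_rot: [0.2, 0.679, 0.2, -0.678]
wrist_force: [-0.1, 0.6, -1.1]
opening: 0.055
```

>>> apply_moves:
  series:
    - [[0.005,0,0,0,0,0,40],[0.01,0,0,0,0,0,40],[0.01,0,0,0,0,0,40]]

```text
clock: 37.4
position: [0.4669, 0.3468, 0.0235]
eef_rot: [-0.2, -0.678, -0.2, 0.678]
wrist_force: [-0.1, -0.5, -1.5]
opening: 0.055
```

>>> apply_moves:
  series:
    - [[0.005,0,0,0,0,0,40],[0.005,0,0,0,0,0,40],[0.005,0,0,0,0,0,40]]

```text
clock: 37.7
position: [0.4669, 0.3468, 0.0234]
eef_rot: [0.2, 0.678, 0.2, -0.678]
wrist_force: [-2.2, -2.4, 4.5]
opening: 0.0551
```

Contact at 4.5 N up. Release slowly and rise.

>>> apply_moves:
  series:
    - [[0,0,0,0,0,0,66],[0,0,0,0,0,0,75],[0,0,0,0,0,0,88],[0,0,0,0,0,0,88],[0,0,0,0,0,0,88],[-0.05,0,0,0,0,0,88],[-0.2,0,0,0,0,0,88],[-0.4,0,0,0,0,0,88],[-0.6,0,0,0,0,0,88],[-0.8,0,0,0,0,0,88],[-0.8,0,0,0,0,0,88]]

```text
clock: 38.8
position: [0.4694, 0.35, 0.1894]
eef_rot: [0.199, 0.682, 0.202, -0.674]
wrist_force: [0.0, 1.0, -0.5]
opening: 0.0766
```

```bash
python3 -c "
from plan import *
plan([(.43,.17,.2,-1.0,88)])"
```

```text
at [0.4694 0.35   0.1894] yaw -0.996 q7 -1.95 open 0.0766 F [ 0.   1.  -0.5] t 38.8
--call
[-0.06, 0.65, 0.655, 0.0, -0.02, 0.0, 88] n 4
```

>>> apply_moves:
  series:
    - [[-0.06,0.65,0.655,0,0,0,88],[-0.06,0.65,0.655,0,0,0,88],[-0.06,0.65,0.655,0,0,0,88],[-0.06,0.65,0.655,0,0,0,88],[-0.06,0.65,0.655,0,0,0,88],[-0.06,0.65,0.655,0,0,0,88]]

```text
clock: 39.4
position: [0.4277, 0.1663, 0.1949]
eef_rot: [0.2, 0.679, 0.2, -0.678]
wrist_force: [0.2, 0.3, 0.4]
opening: 0.0768
```

```bash
cat > m4.py <<'E'
from fit import *
pics=[arm.snapshot("scene"),arm.snapshot("side")]
cv2.imwrite('pics/f1.png',cv2.resize(pics[1]['frame'][60:340,70:370,::-1],None,fx=2,fy=2,interpolation=cv2.INTER_CUBIC))
cv2.imwrite('pics/f2.png',cv2.resize(pics[1]['frame'][250:330,165:255,::-1],None,fx=6,fy=6,interpolation=cv2.INTER_CUBIC))
for i,p in enumerate(pics):
    m=near(p,"cup",np.array((.468,.346)),.03)
    if m is not None:
        o=fit([p],[m],"cup",(.468,.346,None),.006); print(i,"cup",np.round(o.x,4),round(o.fun,3))
E
python3 m4.py
```

```text
0 cup [4.672e-01 3.489e-01 1.000e-04] 0.102
1 cup [0.4692 0.3451 0.0005] 0.047
```

View pics/f1.png

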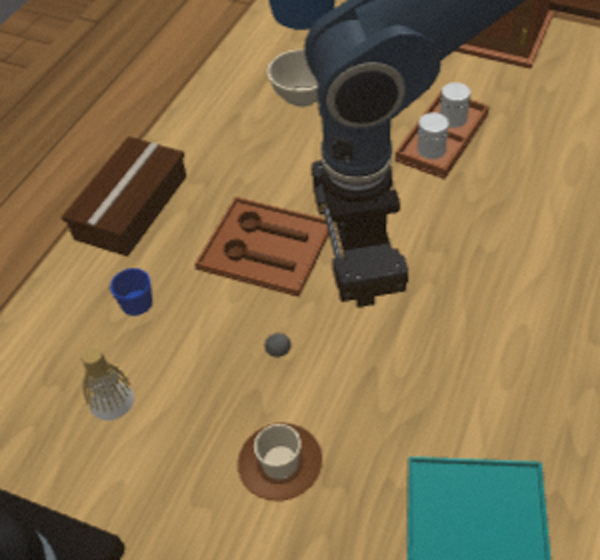

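View pics/f2.png

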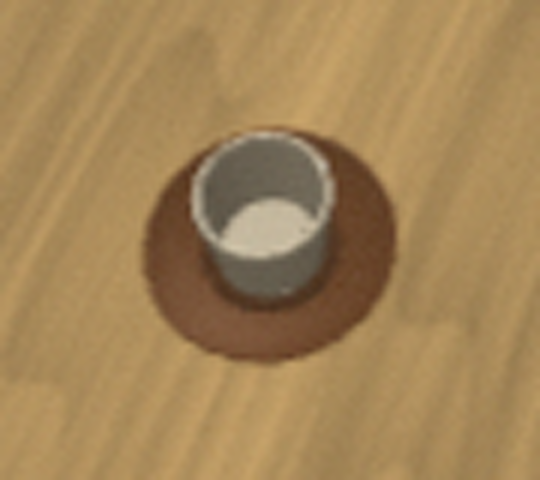

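All five things are in place and the gripper is clear of everything. In the same camera, the cup fit differs from the saucer fit by under 1 mm (side) and about 2.5 mm (scene).

```bash
python3 -c "
from rig import arm
print(arm.job_done())"
```

```text
the job is handed in; nothing more can be done
None
```

I put all five things away in the order you listed (caddies, scoops, cup) and handed the job in about 39.5 s into the 131 s. No verdict was reported.

- **Placing:** I lowered each thing until it touched and released it at 5 N or less.
- **Last checks:** The final side view shows one caddy upright in each bay and the two scoops side by side, cup up, in the cedar tray. The cup stands upright in the middle of the saucer. The bowl, whisk, blue cup and turquoise tray look untouched, though the arm partly hid the bowl.
- **Disagreements:** The two cameras differ by 2–4 mm in absolute position. Cup and saucer centres agree to under 1 mm in the side camera, and to about 2.5 mm in the poorer scene fit. The detector missed scoop2 once and found it on the next picture. In the held-cup check it reported the blue cup, so I did not use that reading.

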